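Weigh the copper crystal holder on the spring balance

TASK

Hang the copper crystal holder by its bail on the spring balance's hook, lowering it slowly until the balance carries its whole weight, so that the hook neither jerks nor bounces when you let go and is never dragged far below where the weight takes it. When it has hung by itself, quite still, for a good second, slide the red tell-tale down its rail until its pointer is level with the hook's blue pointer. Leave the glass valves, the brass spare can and the morse key where they stand.

Things in the scene. Friction and masses are not known exactly. Their poses are not given: they have to be found in the camera images.
- holder: Copper crystal holder, loose, upright: round copper can 50 mm wide, 40 mm tall; on it a rigid bail, two upright 6 mm copper legs 44 mm apart along its y, joined by a black crossbar 90 to 98 mm above the origin (56 mm along y, 8 mm along x). Window under the crossbar 38 mm wide, 50 mm high, open along x. Mass unknown, 0.18 to 0.54 kg. Origin at the centre of its underside, z up.
- holder_eye (a point): Middle of the crossbar's underside, 90 mm above the holder's origin; axes as the holder's.
- holder_grip (a point): Centre of the holder's black upright grip tab, which stands on the crossbar, made for grasping: 16 mm along x, 14 mm along y, 38 mm tall, 98 to 136 mm above the holder's origin; this point at 117 mm.
- balance: Spring balance, fixed: dark base 130 x 200 x 14 mm, two upright 12 mm steel rails at its y = -65 mm (hook) and y = +65 mm (tell-tale), white scale strip between, top bar at 280 to 292 mm height. Hook and tell-tale stick out up to 126 mm towards its -x (its front, robot side). Origin at the centre of its underside, z up.
- hook_seat (a point): Centre of the hook's flat seat, where the crossbar rests; axes as the balance's; 110 mm in front (-x) of its rail, 240 mm above the desk unloaded. Steel strip 14 mm wide (y), 4 mm thick: seat 24 mm clear along x, a lip at its -x end rising 10 mm above the seat (outer face 16 mm from the centre), a riser at its +x end to the arm, whose top is 14 mm above the seat.
- hook (a joint): How far the hook has dipped, m: 0 unloaded (top stop), growing downwards to 0.110 (bottom stop). Sprung: 70 N per metre of dip, so the holder's weight alone dips it by 25 to 76 mm. Lightly damped: a sudden load bounces for a second or two.
- hook_pointer (a point): Tip of the hook's blue pointer beside the white scale strip, at the height of the hook's seat; moves with the hook; axes as the balance's.
- telltale (a joint): How far the red tell-tale has slid down its rail, m: 0 at the top stop to 0.110. Starts within 10 mm of the top. Stays where left (rail friction about 3 N, can be slid either way). Equal values of this and the hook's joint mean the pointers are level.
- telltale_pointer (a point): Tip of the tell-tale's red pointer on the other side of the scale strip; axes as the balance's.
- telltale_top (a point): Centre of the flat top of the tell-tale's red upright tab (16 mm along x, 14 mm along y, 40 mm tall), 90 mm in front (-x) of its rail and 36 mm above the red pointer; moves with the tell-tale. Can be pushed down or pinched from above.
- valve1: A rectifier valve standing loose on the desk: black base 34 mm wide, clear glass bulb, 104 mm tall; origin at the centre of its underside. Fragile bystander.
- valve2: A second rectifier valve standing loose on the desk: black base 34 mm wide, clear glass bulb, 104 mm tall; origin at the centre of its underside. Fragile bystander.
- valve3: A third rectifier valve standing loose on the desk: black base 34 mm wide, clear glass bulb, 104 mm tall; origin at the centre of its underside. Fragile bystander.
- spare: Brass spare crystal can without a bail, loose, 44 x 34 mm foot, 44 mm tall; origin at the centre of its underside. Bystander.
- morse_key: Morse key, loose: black base 130 x 75 x 18 mm with brass arm, 48 mm tall over all; origin at the centre of its underside. Bystander.
Not all that is in view belongs to the job. There is more than one size of the holder; the one meant has the size given above.

How it is judged:
By the outcome, as a careful person would: the job done as asked, in the order asked, and still so for the second after the job is handed in, with the robot touching nothing.
It also fails if it takes over 72 s, if anything falls off the work surface, if the arm or the gripper's body presses on something with over 40 N, if the wrist force passes 120 N, or if a joint passes its speed limit or range.

ROBOT

A 7-joint arm with a two-finger parallel gripper is mounted at the origin on the work surface. World frame = base frame: x ahead of the robot, y to its left, z up, the work surface at z = 0. Lengths are in m, angles in rad, forces in N, time in s.
With the tool pointing down it reaches from about 0.4 to 0.875 m from the base axis. Payload 19.3 kg.
Tool frame: the origin (TCP) lies at the very end of the fingers, on their centre line; the grasp point (between the pads) lies 19 mm behind it; z points along the fingers, y is the direction in which the jaws open and shut (so a half turn about z gives the same grasp; the last joint's range is limited). The gripper opens to 85 mm and grips with 20 to 120 N. Pads are 22 mm wide; open, the fingers measure 114 mm over their backs; the gripper's body (76 mm by 85 mm) begins 54 mm behind the grasp point. The pads swing forward as they close: fully open they stand 13 mm farther back than shut.
Start: joints at [1.161, 0.521, -0.036, 1.599, 0.021, 1.021, -0.113], TCP at [0.208, -0.589, 0.231] pointing down, gripper open.
Joint ranges: [-2.91, 2.91], [-0.3, 2.13], [-1.5, 1.42], [0.17, 2.43], [-1.26, 4.41], [0.16, 1.93], [-2.52, 2.52]. Speed limits (rad/s): [1.89, 1.89, 2.39, 2.39, 3.01, 3.01, 3.01].

INTERFACE

Orientations are given as [roll, pitch, yaw] about the fixed x, y, z axes, in that order (R = Rz(yaw) Ry(pitch) Rx(roll)).
In Python, from workcell import bot, vision, job_done gives the robot as it stands.
- The arm moves only by the tool arm_command, never from a script. Its arguments are lists of equal length, an entry for each row: "gripper": the finger opening in cm, from 0 to 8.54; "slide": the shift along the tool's x, y, z in cm, a list of three; "turn": the turn, a rotation vector about the tool's x, y, z in degrees, a list of three. A call has 1 to 5 rows; each row is the pose to reach, as a shift and turn from the pose commanded when the call began, along the tool's axes at that moment; what a row does not reach only later rows make up. A row lasts 1/8 s, in which the tool goes at most 62.5 mm and 10.7 degrees, less where a joint would pass 70% of its speed; a pose out of reach is approached as far as the arm can. A call with a gripper value outside its range is refused whole. The fingers move at their own pace and stop on an object; "force" is the grip in N (left out, the last holds). Time passes only in rows, so rows that repeat a pose let the fingers close. It gives the time, the measured TCP pose, the force and the opening at its end, in the units of the state.
- bot.observe(): the state, without advancing time (a new reading comes with each control period).
- vision.grab_frame(name): name is "side" or "top"; returns the picture (400x640x3 uint8, blue, green, red); there is no depth.
- vision.camera_model(name): a dict with "mtx" (3x3 intrinsics, pixels), "T" (4x4, takes a point from camera to world coordinates). Camera axes: x right, y down, z forward; pixel columns grow to the right and rows downward; lengths in m; the calibration is good to about 2 mm. A picture is of the moment at which its call begins. camera_model takes no time and is no camera call.
- job_done(): hands the job in, once; it reports no verdict.
The state is a dict: "clock": time; "qpos": joint angles; "qd": joint speeds; "joint_efforts": joint torques, N m; "position": TCP position; "tool_rot": TCP orientation; "force": force on the tool from outside, world axes, zero at the start; "moment": the same for the moment, N m; "grip_width": finger opening in m.
Only numpy, scipy, OpenCV 4.12 (cv2) and the standard library are available. Lean on these libraries where they do the work, as an engineer would, in place of code of your own. Each camera call takes 0.05 s, during which the arm holds its last target. There are 200 camera calls.

## Working session

There is one attempt and no reset: what is moved stays moved. The work goes in short steps, Python scripts to look and compute and a tool call to move; the robot and the scene stay as the last step left them, time stands still between calls to the robot, and variables do not carry over. Pictures are saved under pics/ and viewed, about 8 in all and at most 12, crops included, and the job is handed in when it is done.

Besides the shell and the picture viewer there is one more tool, called after "Emit:" by a JSON object that holds its "fn" and its "kwargs". arm_command: Moves the arm, as the interface text tells. Its arguments: {"type":"object","properties":{"gripper":{"type":"array","items":{"type":"number"}},"slide":{"type":"array","items":{"type":"array","items":{"type":"number"}}},"turn":{"type":"array","items":{"type":"array","items":{"type":"number"}}},"force":{"type":"number"}},"required":["gripper","slide","turn"]}

```bash
mkdir -p pics; ls; python3 - <<'E'
from workcell import bot, vision
import cv2,numpy as np
np.set_printoptions(precision=4,suppress=True)
s=bot.observe();print(s)
for n in("side","top"):
    f=vision.grab_frame(n);cv2.imwrite(f"pics/{n}0.png",f)
    m=vision.camera_model(n);print(n,m["mtx"],m["T"])
E
```

```text
pics
{'clock': 0.0, 'qpos': array([ 1.1608,  0.522 , -0.0363,  1.6   ,  0.0212,  1.0211, -0.1128]), 'qd': array([-0.001 , -0.0035, -0.0012, -0.    , -0.0001,  0.0008, -0.0001]), 'joint_efforts': array([ -0.0021, -92.7107,   1.9802, -36.9932,   0.018 ,   0.0082,
         0.    ]), 'position': array([ 0.2081, -0.589 ,  0.2307]), 'tool_rot': array([-3.1405,  0.0001,  0.3397]), 'force': array([0.162 , 0.2229, 0.1298]), 'moment': array([-0.0182, -0.0033,  0.014 ]), 'grip_width': 0.08537995184612106}
side [[412.9338   0.     317.0938]
 [  0.     412.9338 206.2446]
 [  0.       0.       1.    ]] [[-0.8499 -0.264   0.456  -0.0646]
 [-0.5269  0.4164 -0.741   0.8866]
 [ 0.0058 -0.87   -0.493   0.7954]
 [ 0.      0.      0.      1.    ]]
top [[462.483    0.     320.7694]
 [  0.     462.483  196.1274]
 [  0.       0.       1.    ]] [[ 0.0268 -0.9968  0.075   0.3865]
 [-0.9996 -0.0265  0.0051 -0.0627]
 [-0.0031 -0.0751 -0.9972  1.4826]
 [ 0.      0.      0.      1.    ]]
```

View pics/side0.png

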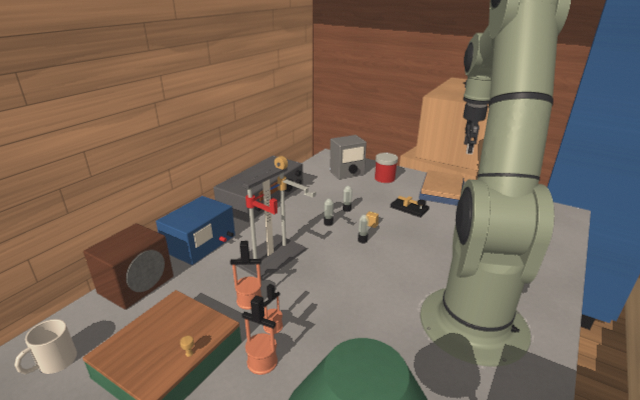

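View pics/top0.png

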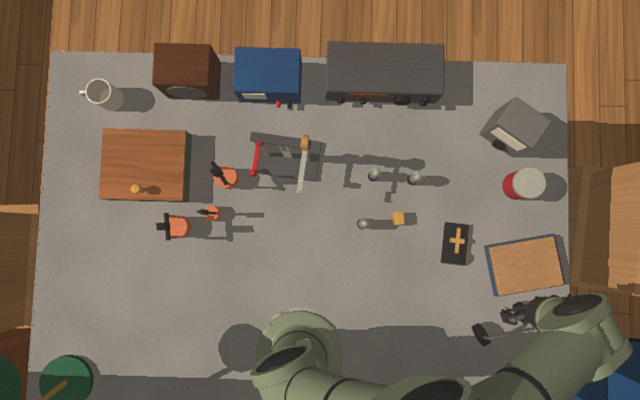

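```bash
cat > h.py <<'E'
from workcell import bot, vision
import cv2,numpy as np
np.set_printoptions(precision=4,suppress=True)
C={n:vision.camera_model(n) for n in("side","top")}
def ray(n,p):
    m=C[n];d=m["T"][:3,:3]@np.linalg.solve(m["mtx"],[p[0],p[1],1]);return m["T"][:3,3],d
def tri(ps,pt):
    A=[];b=[]
    for n,p in(("side",ps),("top",pt)):
        o,d=ray(n,p);d=d/np.linalg.norm(d);P=np.eye(3)-np.outer(d,d);A.append(P);b.append(P@o)
    x=np.linalg.lstsq(np.vstack(A),np.hstack(b),rcond=None)[0]
    return x,[np.linalg.norm(A[i]@x-b[i]) for i in(0,1)]
def atz(n,p,z):
    o,d=ray(n,p);return o+d*(z-o[2])/d[2]
def proj(n,X):
    T=np.linalg.inv(C[n]["T"]);q=C[n]["mtx"]@(T[:3,:3]@np.asarray(X)+T[:3,3]);return q[:2]/q[2]
def crop(f,x0,y0,w,h,k,out,step=10):
    g=cv2.resize(f[y0:y0+h,x0:x0+w],None,fx=k,fy=k,interpolation=cv2.INTER_CUBIC)
    for x in range((x0+step-1)//step*step,x0+w,step):
        cv2.line(g,((x-x0)*k,0),((x-x0)*k,5),(0,255,255),1);cv2.putText(g,str(x),((x-x0)*k+1,14),0,.35,(0,255,255),1)
    for y in range((y0+step-1)//step*step,y0+h,step):
        cv2.line(g,(0,(y-y0)*k),(5,(y-y0)*k),(0,255,255),1);cv2.putText(g,str(y),(7,(y-y0)*k+4),0,.35,(0,255,255),1)
    if out: cv2.imwrite(out,g)
    return g
E
python3 - <<'E'
from h import *
s=cv2.imread("pics/side0.png");t=cv2.imread("pics/top0.png")
a=crop(s,225,150,100,120,5,None);b=crop(s,225,230,70,145,4,None)
c=np.zeros((600,800,3),np.uint8);c[:600,:500]=a;c[:580,510:790]=b;cv2.imwrite("pics/cs.png",c)
crop(t,155,125,160,115,5,"pics/ct.png")
E
```

```text
(no output)
```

View pics/cs.png

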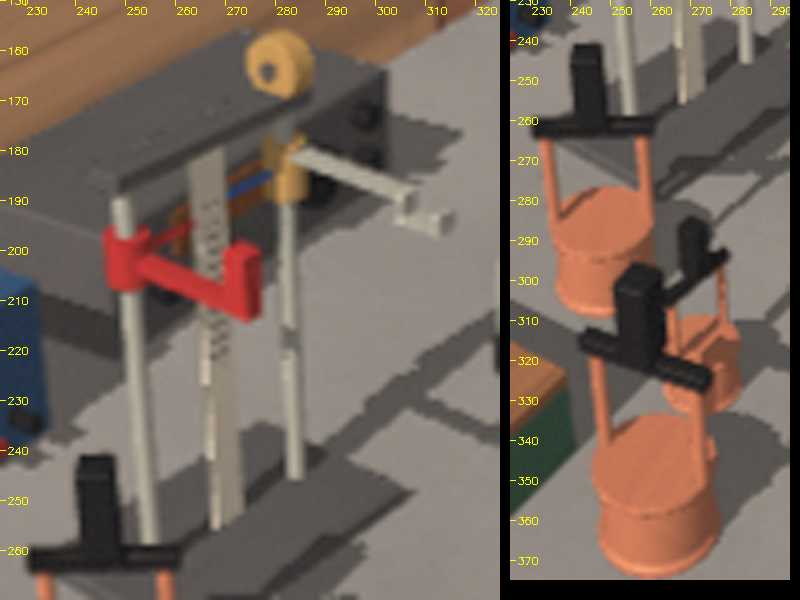

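View pics/ct.png

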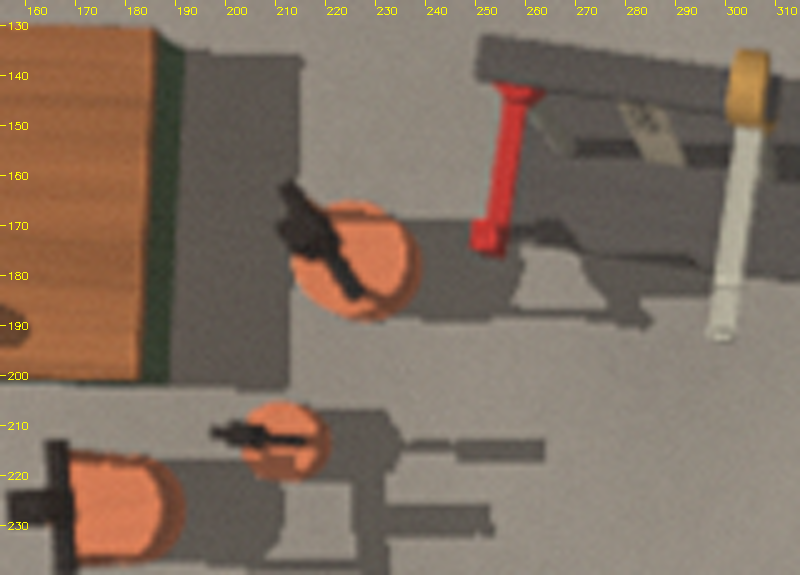

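```bash
python3 - <<'E'
from h import *
for k,a,b in [("Btabtop",(270.5,285.5),(203,211)),("Bbar+",(264.5,304.5),(197.5,211)),("Bbar-",(279.5,294),(216.5,213)),
 ("telltop",(273.5,200.5),(252,172)),("hookrailtop",(281,163),(304.5,137)),("hooktip",(311,193.5),(299.3,191.5)),("tellrail clamp",(250,199),(258.5,142)),
 ("Hookarm end root",(282.5,181),(303.5,149))]:
    print(k,*tri(a,b))
for p in((204,214),(220,213.5),(211,206),(212,222)): print("Bcan",atz("top",p,.04))
print("canside", [atz("side",p,0.0) for p in((272,333.5),)])
E
```

```text
Btabtop [0.4353 0.2862 0.1362] [np.float64(0.00018539270653080556), np.float64(0.00018539270653095992)]
Bbar+ [0.436  0.313  0.0959] [np.float64(0.00018616262700387408), np.float64(0.00018616262700363483)]
Bbar- [0.432  0.2573 0.0892] [np.float64(0.00011055911760041779), np.float64(0.00011055911760020912)]
telltop [0.5378 0.1276 0.2667] [np.float64(0.0007325926614330122), np.float64(0.0007325926614336028)]
hookrailtop [ 0.6221 -0.0136  0.3044] [np.float64(0.005479124529561403), np.float64(0.0054791245295627115)]
hooktip [0.4943 0.0037 0.2445] [np.float64(0.004350855722408716), np.float64(0.004350855722408274)]
tellrail clamp [0.6254 0.1185 0.241 ] [np.float64(0.0030554284851348383), np.float64(0.003055428485134476)]
Hookarm end root [ 0.6058 -0.0061  0.2513] [np.float64(0.0009164831911618138), np.float64(0.0009164831911609899)]
Bcan [0.4294 0.3075 0.04  ]
Bcan [0.4323 0.2576 0.04  ]
Bcan [0.455  0.2867 0.04  ]
Bcan [0.4051 0.2814 0.04  ]
canside [array([0.4235, 0.307 , 0.    ])]
```

```bash
cat >> h.py <<'E'
from scipy.spatial.transform import Rotation as Ro
def plan(wps,start=None):
    s=bot.observe()
    p,R=(s["position"],Ro.from_euler("xyz",s["tool_rot"])) if start is None else start
    for w in wps:
        R2=Ro.from_euler("xyz",[np.pi,0,np.radians(w[3])])
        sl=R.inv().apply(np.array(w[:3])-p)*100;tu=np.degrees((R.inv()*R2).as_rotvec())
        print(w,"slide",sl.round(2),"turn",tu.round(1),"rows",max(np.linalg.norm(sl)/6.25,np.linalg.norm(tu)/10.7).round(1))
        p,R=np.array(w[:3]),R2
E
python3 - <<'E'
from h import *
for k,a,b in [("Ctabtop",(260,299),(159,226)),("Cbar1",(246,316),(167,214)),("Cbar2",(278,326),(168,239)),
 ("Atabtop",(244,243),(213.5,171)),("Abar",(233,262),(212,163))]:
    print(k,*tri(a,b))
plan([(.31,-.42,.33,65),(.42,-.2,.36,112),(.43,.05,.36,150),(.434,.285,.30,176)])
E
```

```text
Ctabtop [0.3853 0.3888 0.1968] [np.float64(0.0033818787175512767), np.float64(0.0033818787175514597)]
Cbar1 [0.4235 0.3923 0.1307] [np.float64(0.0004068046212379343), np.float64(0.00040680462123751784)]
Cbar2 [0.3475 0.3824 0.1338] [np.float64(0.004386125477543298), np.float64(0.0043861254775432726)]
Atabtop [0.5461 0.2464 0.1964] [np.float64(0.0003097673913654008), np.float64(0.000309767391364728)]
Abar [0.5757 0.2652 0.1368] [np.float64(0.001271774197186901), np.float64(0.0012717741971862643)]
(0.31, -0.42, 0.33, 65) slide [ 15.23 -12.55  -9.91] turn [ -0.1  -0.  -45.5] rows 4.3
(0.42, -0.2, 0.36, 112) slide [24.59  0.67 -3.  ] turn [ -0.   0. -47.] rows 4.4
(0.43, 0.05, 0.36, 150) slide [22.8  10.29  0.  ] turn [ -0.   0. -38.] rows 4.0
(0.434, 0.285, 0.3, 176) slide [11.4  20.55  6.  ] turn [  0.   0. -26.] rows 3.9
```

Emit:
{"fn": "arm_command", "kwargs": {"gripper": [4, 4, 4, 4, 4], "slide": [[3, -2.5, -2], [6, -5, -4], [9, -7.5, -6], [12, -10, -8], [15.2, -12.6, -9.9]], "turn": [[0, 0, -9], [0, 0, -18], [0, 0, -27], [0, 0, -36], [0, 0, -45.5]], "force": 40}}

```text
clock: 0.72
position: [0.31, -0.4186, 0.3308]
tool_rot: [-3.141, 0.0, 1.139]
force: [-0.1, 0.2, 0.6]
grip_width: 0.04
```

Emit:
{"fn": "arm_command", "kwargs": {"gripper": [4, 4, 4, 4, 4], "slide": [[5, 0.1, -0.6], [10, 0.3, -1.2], [15, 0.4, -1.8], [20, 0.5, -2.4], [24.6, 0.7, -3]], "turn": [[0, 0, -9.4], [0, 0, -18.8], [0, 0, -28], [0, 0, -37.5], [0, 0, -47]]}}

```text
clock: 1.35
position: [0.4204, -0.1982, 0.3605]
tool_rot: [-3.141, 0.0, 1.96]
force: [0.3, -0.5, -0.1]
grip_width: 0.0399
```

Emit:
{"fn": "arm_command", "kwargs": {"gripper": [4, 4, 4, 4, 4], "slide": [[4.6, 2, 0], [9.1, 4.1, 0], [13.7, 6.2, 0], [18.2, 8.2, 0], [22.8, 10.3, 0]], "turn": [[0, 0, -7.6], [0, 0, -15], [0, 0, -23], [0, 0, -30.5], [0, 0, -38]]}}

```text
clock: 1.98
position: [0.43, 0.0515, 0.3603]
tool_rot: [-3.141, 0.0, 2.621]
force: [0.8, -0.1, -0.1]
grip_width: 0.0396
```

Emit:
{"fn": "arm_command", "kwargs": {"gripper": [4, 4, 4, 4, 4], "slide": [[2.3, 4.1, 2], [4.6, 8.2, 5], [6.9, 12.3, 8], [9.1, 16.4, 11], [11.4, 20.5, 14]], "turn": [[0, 0, -5], [0, 0, -10], [0, 0, -15], [0, 0, -21], [0, 0, -26]]}}

```text
clock: 2.6
position: [0.4341, 0.2859, 0.219]
tool_rot: [-3.141, -0.0, 3.074]
force: [1.0, -0.8, 0.8]
grip_width: 0.04
```

```bash
python3 - <<'E'
from h import *
s=vision.grab_frame("side");t=vision.grab_frame("top")
st=bot.observe();print(st["position"],st["tool_rot"],st["qpos"])
a=crop(s,225,170,110,150,4,None);b=crop(t,185,160,120,70,3,None)
c=np.zeros((600,800,3),np.uint8);c[:600,:440]=a;c[:210,440:800]=b;cv2.imwrite("pics/h1.png",c)
E
```

```text
[0.4318 0.2886 0.2174] [ 3.1409 -0.0047  3.0794] [-0.0305  0.5075 -0.9126  1.8562  0.4657  1.0117  0.3702]
```

View pics/h1.png

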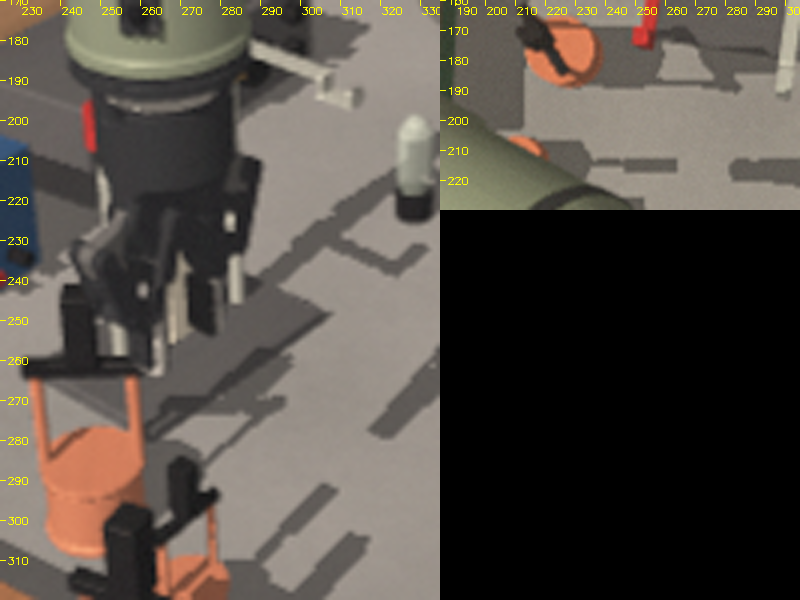

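Emit:
{"fn": "arm_command", "kwargs": {"gripper": [4, 4, 4, 4, 4], "slide": [[0, 0, 2], [0, 0, 4], [0, 0, 5.5], [0, 0, 6.5], [0, 0, 6.5]], "turn": [[0, 0, 0], [0, 0, 0], [0, 0, 0], [0, 0, 0], [0, 0, 0]]}}

```text
clock: 3.32
position: [0.4341, 0.2844, 0.1548]
tool_rot: [-3.141, -0.001, 3.071]
force: [0.8, 0.4, 1.5]
grip_width: 0.0397
```

```bash
python3 - <<'E'
from h import *
s=vision.grab_frame("side")
st=bot.observe();print(st["clock"],st["position"],st["tool_rot"])
print(proj("side",st["position"]),proj("side",(.4335,.2855,.136)))
crop(s,240,235,70,90,6,"pics/h2.png")
E
```

```text
3.375 [0.4343 0.2846 0.1554] [ 3.1415 -0.0001  3.0711]
[270.9505 279.0791] [271.3735 285.6608]
```

View pics/h2.png

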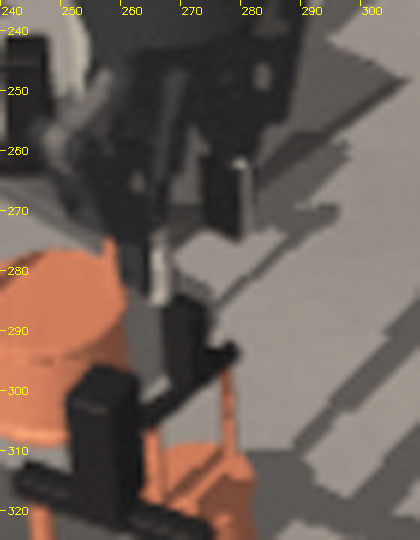

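Emit:
{"fn": "arm_command", "kwargs": {"gripper": [4, 4, 4, 4, 4], "slide": [[0, 0, 1], [0, 0, 2.2], [0, 0, 3.4], [0, 0, 4.4], [0, 0, 4.6]], "turn": [[0, 0, 0], [0, 0, 0], [0, 0, 0], [0, 0, 0], [0, 0, 0]]}}

```text
clock: 4.0
position: [0.4338, 0.2846, 0.1085]
tool_rot: [-3.141, -0.001, 3.072]
force: [-0.5, 0.5, -0.8]
grip_width: 0.0399
```

Emit:
{"fn": "arm_command", "kwargs": {"gripper": [2, 1, 1, 0.8, 0.8], "slide": [[0, 0, 0], [0, 0, 0], [0, 0, 0], [0, 0, 0], [0, 0, 0]], "turn": [[0, 0, 0], [0, 0, 0], [0, 0, 0], [0, 0, 0], [0, 0, 0]], "force": 40}}

```text
clock: 4.62
position: [0.4342, 0.2845, 0.1093]
tool_rot: [-3.141, -0.0, 3.071]
force: [-0.8, 0.1, -2.8]
grip_width: 0.0134
```

Emit:
{"fn": "arm_command", "kwargs": {"gripper": [0.8, 0.8, 0.8, 0.8, 0.8], "slide": [[0, 0, -0.5], [0, 0, -1.5], [0, 0, -2.5], [0, 0, -3], [0, 0, -3]], "turn": [[0, 0, 0], [0, 0, 0], [0, 0, 0], [0, 0, 0], [0, 0, 0]]}}

```text
clock: 5.25
position: [0.4344, 0.2847, 0.1397]
tool_rot: [3.141, 0.001, 3.071]
force: [0.2, -0.2, -3.2]
grip_width: 0.0134
```

```bash
python3 - <<'E'
from h import *
s=vision.grab_frame("side");st=bot.observe()
print(st["clock"],st["position"],st["tool_rot"],st["force"],st["moment"],st["grip_width"])
cv2.imwrite("pics/side1.png",s)
E
```

```text
5.3 [0.4343 0.2845 0.1394] [3.1416 0.0003 3.071 ] [ 0.3393 -0.5716 -4.6664] [0.0331 0.0294 0.0046] 0.013191482038314448
```

```bash
python3 - <<'E'
from h import *
tip=atz("top",(299.2,192.8),.250);root=atz("top",(303.3,150),.254);print(tip,root,np.degrees(np.arctan2(*(root-tip)[1::-1])))
u=(root-tip)[:2];u/=np.linalg.norm(u);seat=tip[:2]+.016*u;print("seat",seat)
v=np.array([-u[1],u[0]])
for nm,a,h,b in[("lip topL",-.016,.010,.007),("lip topR",-.016,.010,-.007),("seat c",0,0,0),("riser top",.014,.014,-.007)]:
    X=np.r_[seat+a*u+b*v,.240+h];print(nm,proj("side",X),proj("top",X))
plan([(.45,.20,.25,175),(.43,.0,.281,174.5)])
s=cv2.imread("pics/side0.png");t=cv2.imread("pics/top0.png")
c=np.zeros((420,800,3),np.uint8);c[:400,:400]=crop(s,278,175,40,40,10,None);c[:400,410:770]=crop(t,285,165,36,40,10,None);cv2.imwrite("pics/hk.png",c)
E
```

```text
[0.4866 0.0015 0.25  ] [ 0.6018 -0.0063  0.254 ] -3.832891319422102
seat [0.5026 0.0004]
lip topL [313.7968 193.2611] [296.5956 192.5566]
lip topR [316.6758 191.4229] [301.8047 193.0434]
seat c [310.7263 193.893 ] [299.9591 187.2219]
riser top [308.2568 187.3613] [302.8243 181.7737]
(0.45, 0.2, 0.25, 175) slide [ -2.17  -8.32 -11.06] turn [0. 0. 1.] rows 2.2
(0.43, 0.0, 0.281, 174.5) slide [  0.25 -20.1   -3.1 ] turn [ 0.  -0.   0.5] rows 3.3
```

View pics/hk.png

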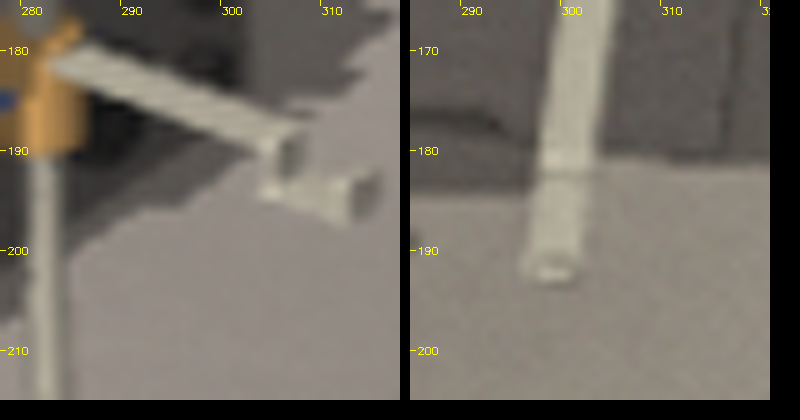

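Emit:
{"fn": "arm_command", "kwargs": {"gripper": [0.8, 0.8, 0.8, 0.8, 0.8], "slide": [[0, -0.5, -2], [-0.5, -2, -5], [-1, -4, -8], [-1, -6.5, -11], [-1, -9, -13]], "turn": [[0, 0, 0], [0, 0, 0], [0, 0, 0], [0, 0, 0.5], [0, 0, 1]]}}

```text
clock: 5.92
position: [0.4376, 0.1935, 0.2714]
tool_rot: [3.141, 0.001, 3.054]
force: [1.0, -0.9, -4.7]
grip_width: 0.0136
```

Emit:
{"fn": "arm_command", "kwargs": {"gripper": [0.8, 0.8, 0.8, 0.8, 0.8], "slide": [[0, -4, -1], [0, -9, -1.3], [0, -14, -1.3], [0, -18, -1.3], [0, -19.5, -1.3]], "turn": [[0, 0, 0], [0, 0, 0], [0, 0, 0], [0, 0, 0], [0, 0, 0]]}}

```text
clock: 6.55
position: [0.42, -0.0024, 0.2831]
tool_rot: [-3.14, 0.0, 3.051]
force: [0.4, 0.7, -4.5]
grip_width: 0.0134
```

Emit:
{"fn": "arm_command", "kwargs": {"gripper": [0.8, 0.8], "slide": [[0, 0, 0], [0, 0, 0]], "turn": [[0, 0, 0], [0, 0, 0]]}}

```text
clock: 6.8
position: [0.4207, 0.0006, 0.2828]
tool_rot: [3.142, 0.0, 3.055]
force: [0.6, 0.8, -4.5]
grip_width: 0.0133
```

```bash
python3 - <<'E'
from h import *
s=vision.grab_frame("side");t=vision.grab_frame("top");st=bot.observe()
print(st["clock"],st["position"],st["tool_rot"],st["force"],st["moment"],st["grip_width"])
plan([(.43,0,.281,175),(.503,0,.281,175)])
c=np.zeros((600,800,3),np.uint8);c[:600,:480]=crop(s,270,150,80,100,6,None);c[:320,485:785]=crop(t,265,150,75,80,4,None);cv2.imwrite("pics/ap.png",c)
P=st["position"];print("eye",proj("side",P-[0,0,.019]),"tip",proj("side",P))
E
```

```text
6.9 [0.4207 0.0007 0.2826] [3.1414 0.0002 3.0552] [-0.304  -0.3153 -4.1819] [0.0228 0.031  0.0051] 0.013246711518369361
(0.43, 0, 0.281, 175) slide [-0.93  0.01  0.16] turn [0. 0. 0.] rows 0.2
(0.503, 0, 0.281, 175) slide [-7.27  0.64  0.  ] turn [0. 0. 0.] rows 1.2
eye [335.636  193.8158] tip [335.8297 187.6752]
```

View pics/ap.png

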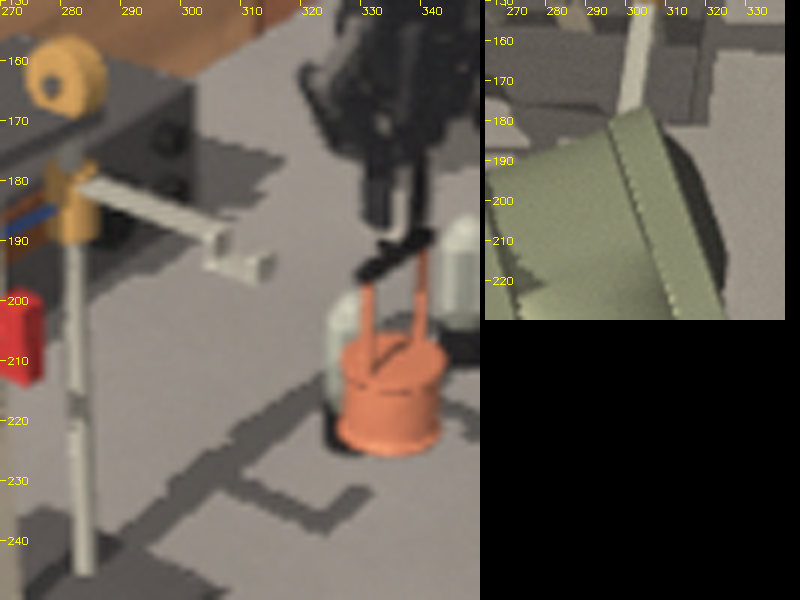

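Emit:
{"fn": "arm_command", "kwargs": {"gripper": [0.8, 0.8, 0.8, 0.8, 0.8], "slide": [[-1, 0.1, 0], [-3, 0.25, 0], [-5.5, 0.45, 0], [-7.5, 0.6, 0], [-8.2, 0.65, 0]], "turn": [[0, 0, 0], [0, 0, 0], [0, 0, 0], [0, 0, 0], [0, 0, 0]]}}

```text
clock: 7.52
position: [0.5041, -0.0002, 0.2818]
tool_rot: [3.141, -0.001, 3.054]
force: [-1.6, 1.0, -4.3]
grip_width: 0.013
```

Emit:
{"fn": "arm_command", "kwargs": {"gripper": [0.8, 0.8, 0.8, 0.8], "slide": [[0, 0, 0.2], [0, 0, 0.6], [0, 0, 0.9], [0, 0, 0.9]], "turn": [[0, 0, 0], [0, 0, 0], [0, 0, 0], [0, 0, 0]]}}

```text
clock: 8.02
position: [0.5027, -0.001, 0.2731]
tool_rot: [-3.141, -0.0, 3.054]
force: [0.8, 0.5, -4.3]
grip_width: 0.0127
```

```bash
python3 - <<'E'
from h import *
s=vision.grab_frame("side");st=bot.observe()
print(st["clock"],st["position"],st["tool_rot"],st["force"],st["moment"],st["grip_width"])
plan([(.503,0,.259,175)])
c=np.zeros((600,800,3),np.uint8);c[:600,:600]=crop(s,275,160,60,60,10,None);cv2.imwrite("pics/ap2.png",c)
P=st["position"];print("eye",proj("side",P-[0,0,.019]),"tip",proj("side",P))
E
```

```text
8.075 [ 0.5029 -0.0009  0.2734] [-3.1414  0.0001  3.0536] [ 0.1897  0.4192 -3.7098] [ 0.0533 -0.0097 -0.0059] 0.012950456189171136
(0.503, 0, 0.259, 175) slide [-0.01  0.09  1.44] turn [-0.  0. -0.] rows 0.2
eye [310.8742 189.253 ] tip [310.8631 183.3019]
```

View pics/ap2.png

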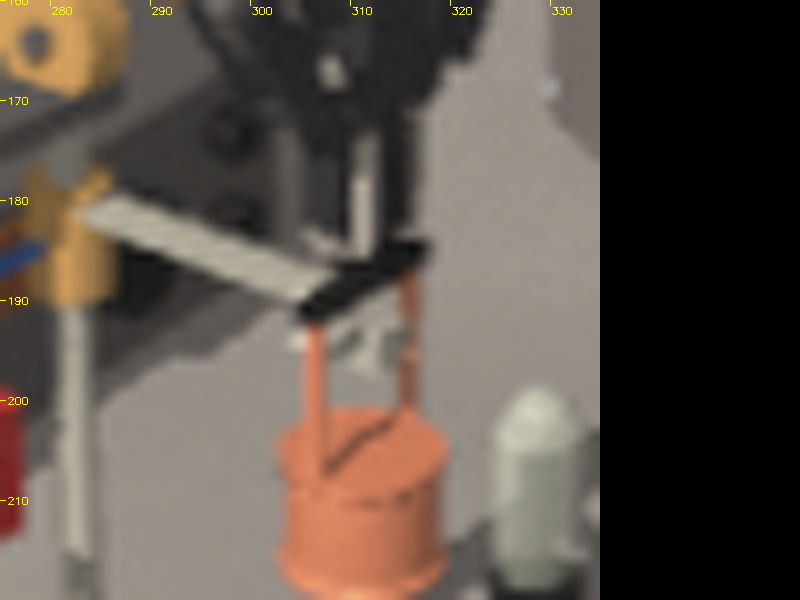

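```bash
cat >> h.py <<'E'
def avgF(n=14):
    F=[];Z=[]
    for _ in range(n):
        vision.grab_frame("side");s=bot.observe();F.append(np.r_[s["force"],s["moment"]]);Z.append(s["position"])
    F=np.array(F);Z=np.array(Z)
    print("t",s["clock"],"F",F.mean(0),"sd",F.std(0)[:3],"pos",Z.mean(0),"grip",s["grip_width"])
E
python3 -c "
from h import *
avgF()"
```

```text
t 8.775 F [-0.2142 -0.0565 -4.3941  0.0026 -0.0075 -0.0121] sd [0.3379 0.4223 0.4633] pos [ 0.503  -0.0008  0.2734] grip 0.012887001197447715
```

Emit:
{"fn": "arm_command", "kwargs": {"gripper": [0.8, 0.8, 0.8, 0.8, 0.8], "slide": [[0, 0.05, 0.2], [0, 0.05, 0.5], [0, 0.05, 0.8], [0, 0.05, 1.1], [0, 0.05, 1.4]], "turn": [[0, 0, 0], [0, 0, 0], [0, 0, 0], [0, 0, 0], [0, 0, 0]]}}

```text
clock: 9.4
position: [0.503, -0.0003, 0.2591]
tool_rot: [3.142, -0.0, 3.054]
force: [0.3, 0.4, -4.8]
grip_width: 0.0131
```

Emit:
{"fn": "arm_command", "kwargs": {"gripper": [0.8, 0.8, 0.8, 0.8, 0.8], "slide": [[0, 0, 0.3], [0, 0, 0.6], [0, 0, 0.9], [0, 0, 1.2], [0, 0, 1.5]], "turn": [[0, 0, 0], [0, 0, 0], [0, 0, 0], [0, 0, 0], [0, 0, 0]]}}

```text
clock: 10.02
position: [0.503, -0.0004, 0.2441]
tool_rot: [3.142, -0.0, 3.054]
force: [-0.5, -0.0, -3.4]
grip_width: 0.0132
```

```bash
python3 -c "
from h import *
avgF()"
```

```text
t 10.725 F [-0.4039 -0.0715 -3.3766 -0.0382  0.1217  0.0111] sd [0.6846 0.4662 0.4233] pos [ 0.503  -0.0003  0.2443] grip 0.013445380027537417
```

Emit:
{"fn": "arm_command", "kwargs": {"gripper": [0.8, 0.8, 0.8, 0.8, 0.8], "slide": [[0, 0, 0.2], [0, 0, 0.5], [0, 0, 0.8], [0, 0, 1.1], [0, 0, 1.4]], "turn": [[0, 0, 0], [0, 0, 0], [0, 0, 0], [0, 0, 0], [0, 0, 0]]}}

```text
clock: 11.35
position: [0.5031, -0.0003, 0.2301]
tool_rot: [3.141, 0.0, 3.054]
force: [0.4, -0.6, -3.0]
grip_width: 0.0131
```

Emit:
{"fn": "arm_command", "kwargs": {"gripper": [0.8, 0.8, 0.8, 0.8, 0.8], "slide": [[0, 0, 0.3], [0, 0, 0.6], [0, 0, 0.9], [0, 0, 1.2], [0, 0, 1.5]], "turn": [[0, 0, 0], [0, 0, 0], [0, 0, 0], [0, 0, 0], [0, 0, 0]]}}

```text
clock: 11.98
position: [0.5031, -0.0003, 0.2151]
tool_rot: [3.142, 0.0, 3.054]
force: [0.6, 0.1, -1.4]
grip_width: 0.0132
```

Emit:
{"fn": "arm_command", "kwargs": {"gripper": [0.8, 0.8, 0.8, 0.8, 0.8], "slide": [[0, 0, 0.3], [0, 0, 0.6], [0, 0, 0.9], [0, 0, 1.1], [0, 0, 1.3]], "turn": [[0, 0, 0], [0, 0, 0], [0, 0, 0], [0, 0, 0], [0, 0, 0]]}}

```text
clock: 12.6
position: [0.5031, -0.0003, 0.2022]
tool_rot: [3.142, 0.0, 3.054]
force: [0.9, 1.1, -1.2]
grip_width: 0.013
```

```bash
python3 -c "
from h import *
avgF(24)"
```

```text
t 13.8 F [ 1.1817  0.3968 -0.4342  0.1253 -0.2821 -0.0071] sd [0.6103 0.5209 0.51  ] pos [ 0.503  -0.0003  0.2023] grip 0.013342501959031663
```

```bash
python3 - <<'E'
from h import *
s=vision.grab_frame("side");t=vision.grab_frame("top");cv2.imwrite("pics/s3.png",s);cv2.imwrite("pics/t3.png",t)
c=np.zeros((600,800,3),np.uint8);c[:600,:600]=crop(s,275,170,60,60,10,None);c[:200,600:]=crop(t,270,150,50,50,4,None);cv2.imwrite("pics/ap3.png",c)
P=bot.observe()["position"];print("eye",proj("side",P-[0,0,.019]),"tip",proj("side",P))
E
```

```text
eye [310.7395 210.7645] tip [310.7277 205.1508]
```

View pics/ap3.png

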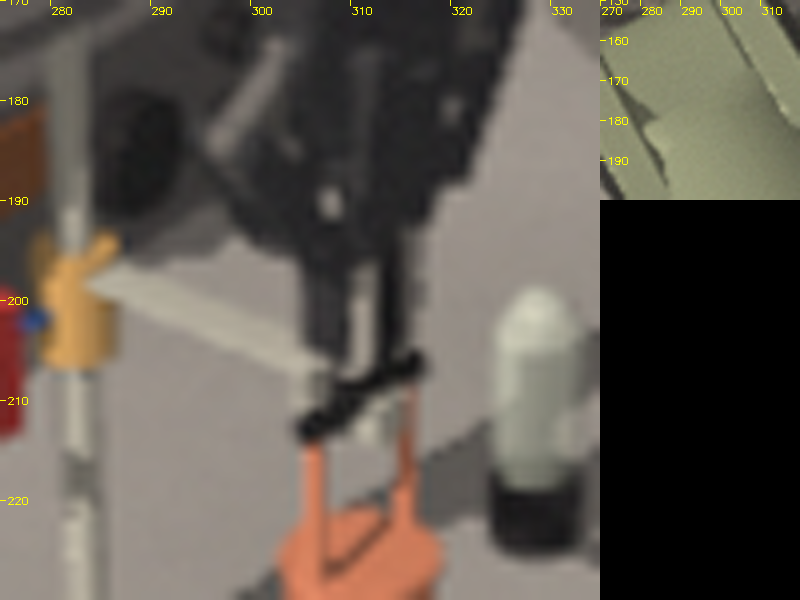

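Emit:
{"fn": "arm_command", "kwargs": {"gripper": [0.8, 0.8, 0.8, 0.8], "slide": [[0, 0, 0.2], [0, 0, 0.4], [0, 0, 0.55], [0, 0, 0.6]], "turn": [[0, 0, 0], [0, 0, 0], [0, 0, 0], [0, 0, 0]]}}

```text
clock: 14.4
position: [0.503, -0.0003, 0.1962]
tool_rot: [3.142, -0.0, 3.054]
force: [1.7, 0.8, -0.7]
grip_width: 0.0131
```

```bash
python3 -c "
from h import *
avgF(24)"
```

```text
t 15.6 F [ 1.5862  0.8006 -0.0902  0.1651 -0.3859  0.0005] sd [0.4771 0.3542 0.4151] pos [ 0.503  -0.0003  0.1963] grip 0.013556101189656496
```

Emit:
{"fn": "arm_command", "kwargs": {"gripper": [0.8, 0.8], "slide": [[-0.04, 0.02, 0], [-0.04, 0.02, 0]], "turn": [[0, 0, 0], [0, 0, 0]]}}

```text
clock: 15.85
position: [0.5032, -0.0003, 0.1962]
tool_rot: [-3.141, -0.001, 3.054]
force: [0.1, -0.5, -1.1]
grip_width: 0.0133
```

```bash
python3 -c "
from h import *
avgF(20)"
```

```text
t 16.85 F [-2.2808 -0.5662 -0.3293 -0.1376  0.5481  0.0097] sd [0.7225 0.443  0.4589] pos [ 0.5033 -0.0002  0.1962] grip 0.013063601535053244
```

Emit:
{"fn": "arm_command", "kwargs": {"gripper": [0.8, 0.8, 0.8], "slide": [[0.01, -0.01, 0.05], [0.02, -0.01, 0.1], [0.02, -0.01, 0.1]], "turn": [[0, 0, 0], [0, 0, 0], [0, 0, 0]]}}

```text
clock: 17.23
position: [0.5034, -0.0001, 0.1953]
tool_rot: [3.141, 0.0, 3.054]
force: [-0.1, 1.0, 0.2]
grip_width: 0.0132
```

```bash
python3 -c "
from h import *
avgF(20)"
```

```text
t 18.225 F [-0.2043  1.4101 -0.2283  0.2781  0.0634 -0.005 ] sd [0.4715 0.5672 0.4475] pos [ 0.5033 -0.0002  0.1953] grip 0.013522644478588485
```

Emit:
{"fn": "arm_command", "kwargs": {"gripper": [0.8, 0.8, 0.8, 0.8], "slide": [[0, 0.01, 0.05], [0, 0.01, 0.1], [0, 0.01, 0.1], [0, 0.01, 0.1]], "turn": [[0, 0, 0], [0, 0, 0], [0, 0, 0], [0, 0, 0]]}}

```text
clock: 18.73
position: [0.5033, -0.0002, 0.1943]
tool_rot: [3.142, 0.0, 3.054]
force: [0.2, 0.8, -0.2]
grip_width: 0.0131
```

Emit:
{"fn": "arm_command", "kwargs": {"gripper": [1.4, 1.6, 1.9, 2.3, 2.8], "slide": [[0, 0, 0], [0, 0, 0], [0, 0, 0], [0, 0, 0], [0, 0, 0]], "turn": [[0, 0, 0], [0, 0, 0], [0, 0, 0], [0, 0, 0], [0, 0, 0]]}}

```text
clock: 19.35
position: [0.5032, -0.0002, 0.1943]
tool_rot: [-3.142, -0.0, 3.054]
force: [-0.9, -0.1, 0.4]
grip_width: 0.0279
```

```bash
python3 - <<'E'
from h import *
import time
def red_copper(f):  # copper can and blue pointer rows
    h=cv2.cvtColor(f,cv2.COLOR_BGR2HSV)
    w=h[170:260,285:330]; m=(w[...,0]<14)&(w[...,1]>110)&(w[...,2]>120)
    y,x=np.nonzero(m); b=h[185:225,262:285]; mb=(b[...,0]>100)&(b[...,0]<130)&(b[...,1]>120); yb,xb=np.nonzero(mb)
    return np.round([x.mean()+285,y.mean()+170,len(x)],2),np.round([xb.mean()+262,yb.mean()+185,len(xb)],2) if len(xb) else None
f0=cv2.imread("pics/s3.png");print(red_copper(f0))
for i in range(8):
    f=vision.grab_frame("side");print(red_copper(f))
cv2.imwrite("pics/s4.png",f)
s=bot.observe();print(s["clock"],s["position"],s["force"],s["grip_width"])
E
```

```text
(array([310.52, 229.25, 290.  ]), array([278., 201.,   1.]))
(array([310.35, 231.36, 288.  ]), array([278. , 203.5,   2. ]))
(array([310.31, 231.36, 289.  ]), array([278., 203.,   1.]))
(array([310.37, 231.3 , 288.  ]), array([278., 203.,   1.]))
(array([310.41, 231.23, 285.  ]), array([278., 203.,   1.]))
(array([310.41, 231.22, 285.  ]), array([278.5, 203. ,   2. ]))
(array([310.43, 231.18, 286.  ]), array([278.5, 203. ,   2. ]))
(array([310.38, 231.19, 285.  ]), array([278.5, 203. ,   2. ]))
(array([310.36, 231.24, 287.  ]), array([278.5, 203. ,   2. ]))
19.75 [ 0.5032 -0.0001  0.1943] [-0.5572  0.9592 -0.1382] 0.028158732689757018
```

Emit:
{"fn": "arm_command", "kwargs": {"gripper": [3.2, 3.4, 3.4, 3.4, 3.4], "slide": [[0, 0, 0], [0, 0, -0.6], [0, 0, -2], [0, 0, -4], [0, 0, -6]], "turn": [[0, 0, 0], [0, 0, 0], [0, 0, 0], [0, 0, 0], [0, 0, 0]]}}

```text
clock: 20.38
position: [0.5033, -0.0, 0.2559]
tool_rot: [3.141, 0.001, 3.054]
force: [-0.2, -1.0, -0.0]
grip_width: 0.0338
```

Emit:
{"fn": "arm_command", "kwargs": {"gripper": [2, 1, 0.5, 0, 0], "slide": [[0, 0, -2], [0, 0, -4], [0, 0, -6], [0, 0, -8], [0, 0, -8]], "turn": [[0, 0, 0], [0, 0, 0], [0, 0, 0], [0, 0, 0], [0, 0, 0]]}}

```text
clock: 21.0
position: [0.5037, 0.0001, 0.3361]
tool_rot: [-3.142, 0.003, 3.054]
force: [-0.6, -0.9, -0.9]
grip_width: -0.0002
```

```bash
python3 - <<'E'
from h import *
for i in range(12): s=vision.grab_frame("side");
t=vision.grab_frame("top");cv2.imwrite("pics/s5.png",s);cv2.imwrite("pics/t5.png",t)
st=bot.observe();print(st["clock"],st["position"],st["tool_rot"],st["grip_width"])
# contact check
h=cv2.cvtColor(s,cv2.COLOR_BGR2HSV);w=h[170:260,285:330];y,x=np.nonzero((w[...,0]<14)&(w[...,1]>110)&(w[...,2]>120));print(x.mean()+285,y.mean()+170,len(x))
plan([(.538,.127,.32,175),(.538,.127,.213,175)])
crop(s,235,170,85,75,7,None)
cv2.imwrite("pics/v5.png",crop(s,238,175,80,75,8,None)[:600,:640])
E
```

```text
21.65 [ 0.5032 -0.0001  0.3342] [ 3.1415 -0.0001  3.0538] 0.00014115326768824178
310.38461538461536 231.23076923076923 286
(0.538, 0.127, 0.32, 175) slide [-2.35 12.97  1.42] turn [ 0. -0. -0.] rows 2.1
(0.538, 0.127, 0.213, 175) slide [ 0.  -0.  10.7] turn [0. 0. 0.] rows 1.7
```

View pics/v5.png

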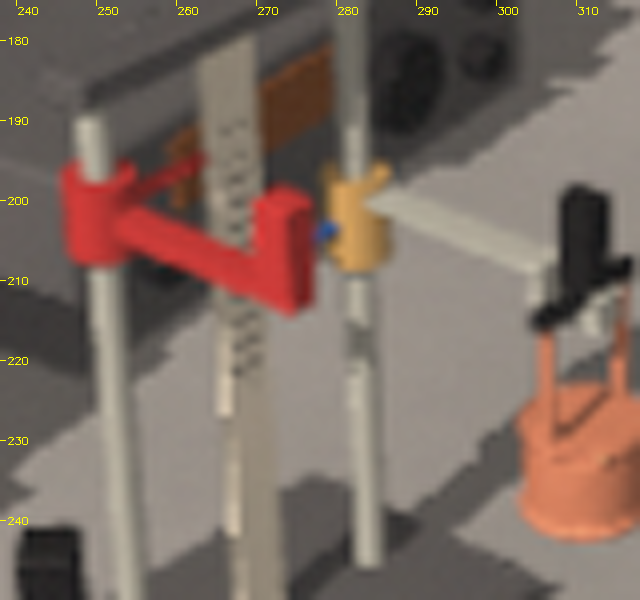

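```bash
python3 - <<'E'
from h import *
a=cv2.imread("pics/side0.png");b=cv2.imread("pics/s5.png")
tpl=a[176:192,277:290]  # brass slider
up=lambda f:cv2.resize(f,None,fx=8,fy=8,interpolation=cv2.INTER_CUBIC)
r=cv2.matchTemplate(up(b[180:225,270:300]),up(tpl),cv2.TM_CCOEFF_NORMED);_,v,_,l=cv2.minMaxLoc(r)
dx,dy=l[0]/8+270-277,l[1]/8+180-176;print("slider shift",dx,dy,v)
for R in [(.615,-.0105),(.613,-.0105)]:
  for d in(.060,.063,.066): print(R,d,proj("side",(*R,.25-d))-proj("side",(*R,.25)))
# arm end riser tip
tpl=a[178:192,285:303];r=cv2.matchTemplate(up(b[185:225,275:315]),up(tpl),cv2.TM_CCOEFF_NORMED);_,v,_,l=cv2.minMaxLoc(r)
print("arm shift",l[0]/8+275-285,l[1]/8+185-178,v)
for d in(.060,.063,.066): print(d,proj("side",(.56,-.004,.252-d))-proj("side",(.56,-.004,.252)))
# hanging tab: compare with held frame s3 at TCP .2023
c=cv2.imread("pics/s3.png");tpl=c[216:245,300:320];r=cv2.matchTemplate(up(b[210:255,290:330]),up(tpl),cv2.TM_CCOEFF_NORMED);_,v,_,l=cv2.minMaxLoc(r)
print("can shift",l[0]/8+290-300,l[1]/8+210-216,v, proj("side",(.503,0,.09))-proj("side",(.503,0,.10)))
E
```

```text
slider shift 10.0 22.625 0.4643133878707886
(0.615, -0.0105) 0.06 [ 0.7219 17.5371]
(0.615, -0.0105) 0.063 [ 0.7571 18.3926]
(0.615, -0.0105) 0.066 [ 0.7922 19.2461]
(0.613, -0.0105) 0.06 [ 0.7098 17.5461]
(0.613, -0.0105) 0.063 [ 0.7445 18.402 ]
(0.613, -0.0105) 0.066 [ 0.779  19.2559]
arm shift 2.75 20.125 0.8959993720054626
0.06 [ 0.4102 17.8633]
0.063 [ 0.4302 18.7341]
0.066 [ 0.4501 19.6029]
can shift -0.125 1.5 0.9143295288085938 [0.0059 2.7332]
```

Emit:
{"fn": "arm_command", "kwargs": {"gripper": [0, 0, 0, 0, 0], "slide": [[-0.6, 3, 0.3], [-1.2, 6.5, 0.7], [-1.8, 10, 1], [-2.3, 12.5, 1.4], [-2.35, 13, 1.4]], "turn": [[0, 0, 0], [0, 0, 0], [0, 0, 0], [0, 0, 0], [0, 0, 0]]}}

```text
clock: 22.28
position: [0.5379, 0.1289, 0.3199]
tool_rot: [3.141, -0.001, 3.056]
force: [-0.9, 0.4, -0.4]
grip_width: -0.0002
```

Emit:
{"fn": "arm_command", "kwargs": {"gripper": [0, 0, 0, 0, 0], "slide": [[0, 0, 1], [0, 0, 2.5], [0, 0, 3.7], [0, 0, 4.2], [0, 0, 4.2]], "turn": [[0, 0, 0], [0, 0, 0], [0, 0, 0], [0, 0, 0], [0, 0, 0]]}}

```text
clock: 22.9
position: [0.538, 0.1271, 0.278]
tool_rot: [-3.142, -0.0, 3.054]
force: [0.4, -0.3, -0.1]
grip_width: -0.0001
```

```bash
python3 - <<'E'
from h import *
avgF(4)
s=vision.grab_frame("side");t=vision.grab_frame("top")
print("tip",proj("side",bot.observe()["position"]))
plan([(.538,.127,.213,175)])
c=np.zeros((560,800,3),np.uint8);c[:560,:480]=crop(s,240,160,60,70,8,None);c[:320,485:785]=crop(t,235,130,75,80,4,None);cv2.imwrite("pics/v6.png",c)
E
```

```text
t 23.1 F [ 0.4555 -0.2119 -0.2469 -0.0066  0.0103  0.0131] sd [0.3917 0.2708 0.1152] pos [0.5382 0.1273 0.2786] grip 0.00022349322013090473
tip [273.5159 196.5377]
(0.538, 0.127, 0.213, 175) slide [ 0.02 -0.04  6.56] turn [ 0.  0. -0.] rows 1.0
```

Emit:
{"fn": "arm_command", "kwargs": {"gripper": [0, 0, 0, 0, 0], "slide": [[0, 0, 0.4], [0, 0, 0.8], [0, 0, 1.2], [0, 0, 1.6], [0, 0, 2]], "turn": [[0, 0, 0], [0, 0, 0], [0, 0, 0], [0, 0, 0], [0, 0, 0]]}}

```text
clock: 23.82
position: [0.538, 0.1273, 0.2581]
tool_rot: [-3.142, -0.0, 3.054]
force: [-1.6, -0.7, 1.8]
grip_width: 0.0002
```

Emit:
{"fn": "arm_command", "kwargs": {"gripper": [0, 0, 0, 0, 0], "slide": [[0, 0, 0.4], [0, 0, 0.8], [0, 0, 1.2], [0, 0, 1.6], [0, 0, 2]], "turn": [[0, 0, 0], [0, 0, 0], [0, 0, 0], [0, 0, 0], [0, 0, 0]]}}

```text
clock: 24.45
position: [0.538, 0.1273, 0.238]
tool_rot: [3.142, -0.0, 3.054]
force: [-1.7, -0.7, 2.3]
grip_width: 0.0001
```

Emit:
{"fn": "arm_command", "kwargs": {"gripper": [0, 0, 0, 0, 0], "slide": [[0, 0, 0.4], [0, 0, 0.8], [0, 0, 1.2], [0, 0, 1.6], [0, 0, 1.9]], "turn": [[0, 0, 0], [0, 0, 0], [0, 0, 0], [0, 0, 0], [0, 0, 0]]}}

```text
clock: 25.08
position: [0.538, 0.1273, 0.219]
tool_rot: [3.142, -0.0, 3.054]
force: [-2.4, -0.4, 2.8]
grip_width: -0.0003
```

```bash
python3 - <<'E'
from h import *
avgF(8)
s=vision.grab_frame("side");cv2.imwrite("pics/s7.png",s)
h=cv2.cvtColor(s,cv2.COLOR_BGR2HSV);w=h[170:260,285:330];y,x=np.nonzero((w[...,0]<14)&(w[...,1]>110)&(w[...,2]>120));print(x.mean()+285,y.mean()+170,len(x))
E
```

```text
t 25.475 F [-0.0171 -0.0479  0.122  -0.0037  0.0131  0.0141] sd [0.1436 0.6314 0.5034] pos [0.5382 0.1273 0.2192] grip 9.677575531849858e-05
310.3856655290102 231.50511945392492 293
```

Emit:
{"fn": "arm_command", "kwargs": {"gripper": [0, 0, 0, 0], "slide": [[0, 0, 0.2], [0, 0, 0.4], [0, 0, 0.5], [0, 0, 0.5]], "turn": [[0, 0, 0], [0, 0, 0], [0, 0, 0], [0, 0, 0]]}}

```text
clock: 26.02
position: [0.5381, 0.1273, 0.2142]
tool_rot: [3.142, 0.0, 3.054]
force: [0.4, 0.1, 0.5]
grip_width: -0.0
```

Emit:
{"fn": "arm_command", "kwargs": {"gripper": [0, 0, 0, 0, 0], "slide": [[0, 0, -0.5], [0, 0, -2], [0, 0, -4], [0, 0, -7], [0, 0, -10]], "turn": [[0, 0, 0], [0, 0, 0], [0, 0, 0], [0, 0, 0], [0, 0, 0]]}}

```text
clock: 26.65
position: [0.538, 0.1275, 0.3166]
tool_rot: [3.141, 0.001, 3.054]
force: [0.3, 1.0, -0.6]
grip_width: -0.0002
```

```bash
python3 - <<'E'
from h import *
avgF(10)
s=vision.grab_frame("side");t=vision.grab_frame("top");cv2.imwrite("pics/s8.png",s);cv2.imwrite("pics/t8.png",t)
# expected pixels for both pointers/tab top at candidate joint values
u=np.array([.9957,-.085]);v=np.array([.085,.9957]);tt=np.array([.538,.1275]);rail=tt+.09*u
for d in(.058,.061,.064,.067):
    z=.276-d
    print(d,"tab near top corners",[proj("side",np.r_[tt+a*u+b*v,z]).round(1) for a in(-.008,.008) for b in(-.007,.007)])
print([proj("side",np.r_[tt,.276-d]).round(2) for d in (0,.01,.062)])
c=np.zeros((600,800,3),np.uint8);c[:600,:560]=crop(s,240,185,70,75,8,None);c[:300,565:]=crop(t,240,135,47,60,5,None)[:300,:235];cv2.imwrite("pics/v8.png",c)
E
```

```text
t 27.15 F [-0.131  -0.2608  0.2123  0.0097 -0.0031 -0.0106] sd [0.5143 0.3101 1.9445] pos [0.5382 0.1274 0.3155] grip 0.00027697694895323317
0.058 tab near top corners [array([278.5, 216.1]), array([275. , 218.2]), array([274.1, 214.3]), array([270.6, 216.4])]
0.061 tab near top corners [array([278.5, 217. ]), array([275.1, 219.2]), array([274.1, 215.2]), array([270.7, 217.3])]
0.064 tab near top corners [array([278.6, 218. ]), array([275.1, 220.1]), array([274.2, 216.2]), array([270.7, 218.3])]
0.067 tab near top corners [array([278.6, 218.9]), array([275.2, 221.1]), array([274.2, 217.1]), array([270.8, 219.2])]
[array([273.58, 197.44]), array([273.75, 200.75]), array([274.63, 217.49])]
```

View pics/v8.png

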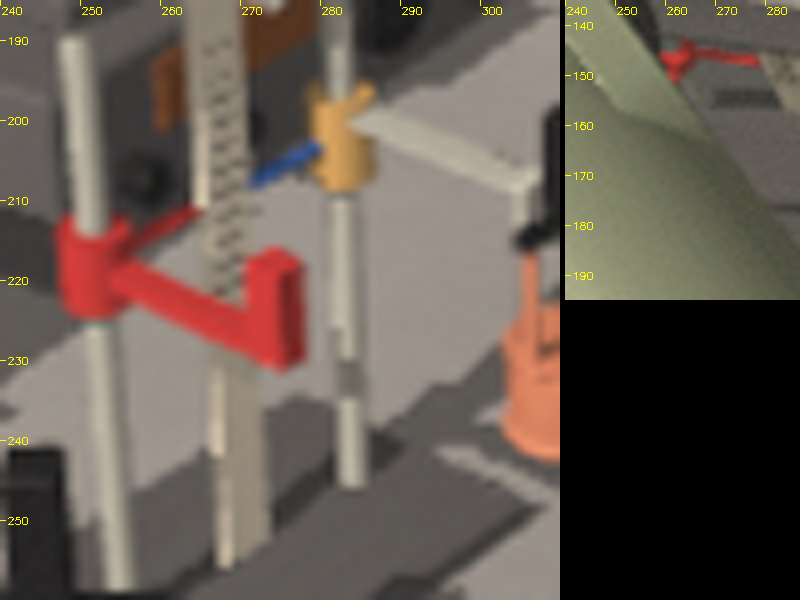

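```bash
python3 - <<'E'
from h import *
s=cv2.imread("pics/s8.png");h=cv2.cvtColor(s,cv2.COLOR_BGR2HSV).astype(int)
b,g,r=[s[...,i].astype(float) for i in range(3)]
def line(w,xs,y0,y1):
    out=[]
    for x in xs:
        c=np.clip(w[y0:y1,x],0,None);c[c<.25*c.max()]=0
        if c.max()>15: out.append((x,(c*np.arange(y0,y1)).sum()/c.sum(),c.max()))
    return np.array(out)
R=line(r-np.maximum(g,b)-25,range(256,266),205,218);B=line(b-np.maximum(g,r)-5,range(269,280),200,213)
print(R);print(B)
u=np.array([.9957,-.085]);v=np.array([.085,.9957]);rail=np.array([.538,.1275])+.09*u
fr=np.polyfit(R[:,0],R[:,1],1);fb=np.polyfit(B[:,0],B[:,1],1);print("fits",fr,fb)
for off in(0,-.01):
  P=[proj("side",np.r_[rail+off*u-k*v,.178]) for k in(.03,.05,.08,.10)];print(np.array(P),np.polyfit(*np.array(P).T,1))
print("mm/px",3/(proj("side",np.r_[rail-.065*v,.175])-proj("side",np.r_[rail-.065*v,.178])))
E
```

```text
[[256.     215.1759  57.    ]
 [257.     215.2222  39.    ]
 [258.     213.8131  49.    ]
 [259.     213.4194  54.    ]
 [260.     212.8496  63.    ]
 [261.     212.274   70.    ]
 [262.     211.8309  67.    ]
 [263.     211.3469  64.    ]
 [264.     211.      47.    ]]
[[271.     207.3333  16.    ]
 [272.     206.8095  40.    ]
 [273.     206.1196  43.    ]
 [274.     205.5676  42.    ]
 [275.     205.0556  40.    ]
 [276.     204.3333  40.    ]
 [277.     204.02    54.    ]
 [278.     203.4533  41.    ]
 [279.     203.      43.    ]]
fits [ -0.5573 357.8963] [ -0.5473 355.5719]
[[259.0315 214.2113]
 [263.7252 211.4723]
 [270.5679 207.479 ]
 [275.003  204.8909]] [ -0.5836 365.374 ]
[[261.5311 215.2687]
 [266.216  212.5058]
 [273.0451 208.4784]
 [277.4709 205.8684]] [ -0.5897 369.5022]
mm/px [55.5646  3.4532]
```

Emit:
{"fn": "arm_command", "kwargs": {"gripper": [0, 0, 0, 0, 0], "slide": [[0, 0, 2], [0, 0, 5], [0, 0, 7.5], [0, 0, 8.7], [0, 0, 9]], "turn": [[0, 0, 0], [0, 0, 0], [0, 0, 0], [0, 0, 0], [0, 0, 0]]}}

```text
clock: 27.88
position: [0.538, 0.1274, 0.2241]
tool_rot: [3.142, -0.001, 3.054]
force: [0.6, -0.1, 1.5]
grip_width: -0.0002
```

Emit:
{"fn": "arm_command", "kwargs": {"gripper": [0, 0, 0, 0, 0], "slide": [[0, 0, 0.4], [0, 0, 0.8], [0, 0, 1], [0, 0, 1.15], [0, 0, 1.15]], "turn": [[0, 0, 0], [0, 0, 0], [0, 0, 0], [0, 0, 0], [0, 0, 0]]}}

```text
clock: 28.5
position: [0.5381, 0.1273, 0.2129]
tool_rot: [3.142, 0.0, 3.054]
force: [0.5, -0.4, 0.7]
grip_width: -0.0002
```

```bash
python3 - <<'E'
from h import *
avgF(4)
E
```

```text
t 28.7 F [ 0.161  -0.076   0.8823 -0.0301 -0.0724 -0.0248] sd [0.4685 0.1411 0.7698] pos [0.5381 0.1273 0.2129] grip -8.615353122150365e-05
```

Now lift clear and recheck numerically.

Emit:
{"fn": "arm_command", "kwargs": {"gripper": [0, 0, 0, 0, 0], "slide": [[0, 0, -0.5], [0, 0, -2.5], [0, 0, -5], [0, 0, -8], [0, 0, -10]], "turn": [[0, 0, 0], [0, 0, 0], [0, 0, 0], [0, 0, 0], [0, 0, 0]]}}

```text
clock: 29.32
position: [0.5382, 0.1277, 0.3156]
tool_rot: [3.141, 0.002, 3.054]
force: [-0.1, -1.4, 0.4]
grip_width: -0.0006
```

```bash
python3 - <<'E'
from h import *
b=[]
for i in range(8): s=vision.grab_frame("side"); 
def line(w,xs,y0,y1):
    out=[]
    for x in xs:
        c=np.clip(w[y0:y1,x],0,None);c[c<.25*c.max()]=0
        if c.max()>15: out.append((x,(c*np.arange(y0,y1)).sum()/c.sum()))
    return np.array(out)
for f in (cv2.imread("pics/s8.png"),s):
    b,g,r=[f[...,i].astype(float) for i in range(3)]
    R=line(r-np.maximum(g,b)-25,range(259,264),205,218);B=line(b-np.maximum(g,r)-5,range(272,279),200,213)
    for m in(-.55,-.584): print("blue lower by mm",m,((B[:,1]-m*B[:,0]).mean()-(R[:,1]-m*R[:,0]).mean())*3.45)
h=cv2.cvtColor(s,cv2.COLOR_BGR2HSV);w=h[170:260,285:330];y,x=np.nonzero((w[...,0]<14)&(w[...,1]>110)&(w[...,2]>120));print(x.mean()+285,y.mean()+170,len(x))
st=bot.observe();print(st["clock"],st["position"])
E
```

```text
blue lower by mm -0.55 1.4045428734975987
blue lower by mm -0.584 3.0467428734975956
blue lower by mm -0.55 0.09398760018419523
blue lower by mm -0.584 1.7361876001843883
310.41156462585036 231.52721088435374 294
29.725 [0.5378 0.1272 0.3124]
```

```bash
python3 -c "
from workcell import job_done
print(job_done())"
```

```text
the job is handed in; nothing more can be done
None
```

The 50 mm copper holder now hangs by its bail on the balance's hook, and the red tell-tale is set level with the blue pointer to within about 2 mm. I handed the job in at about 30 s.

- **Lowering:** I lowered the holder in small steps until the wrist force had dropped from 4.4 N to within about 0.2 N of zero, then opened the fingers slowly. The hook dipped about 63 mm.
- **Release:** Frames taken straight after the fingers opened showed the holder moving by only about 0.2 pixel (under 1 mm). It hung freely for about 4 s, still to within that measure, before I touched the tell-tale.
- **Tell-tale:** I pushed it down with closed fingers, lifted away to check, then pushed it about 1.3 mm further. The final setting is about 63.1 mm.
- **Disagreements in the last checks:**
  - Force, contact height and image shift gave dips between 62 and 64 mm.
  - The final camera check put the red pointer 0.1 to 1.7 mm above the blue one, depending on which line slope I took as level. I left it there.
- **Side forces:** While the holder was resting on the hook but still gripped, I saw sideways forces of up to about 2 N from friction. I mostly relieved these before letting go.
- **Bystanders:** The valves, spare can and morse key were not touched by any planned move. I did not check their positions again at the end.

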